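# Slide the clear block onto the carrying pan and hold it up

## Task

Slide the flat clear (whitish) block along the grey ledge of the transfer station onto the carrying pan, without lifting it, until it lies square and centred under the pan's arched handle, and let go of it. Then take the pan by its wooden handle bar, lift it about 10 cm straight up out of the station with the block on it, and finish while holding it there, still and level. Leave the other things on the bench where they are.

Things in the scene. Friction and masses are not known exactly. Their poses are not given: they have to be found in the camera images.
- station: Fixed low transfer station, 140 (x) by 252 mm (y). Origin on the bench under the line where ledge and bay meet. Ledge: grey top 16 mm above the bench, 136 mm wide, y -134 to -2 mm. Bay: y 0 to 103 mm, floor 6 mm up, black guides 11 mm high keep the pan from being pushed away. The pan stands in it, centre at y = 51 mm, axes parallel. The block slides in +y onto the pan.
- pan: Loose metal pan, 110 (x) by 100 mm (y), 0.35 kg, balanced under its handle. Origin: centre of underside. Deck 8 mm up (2 mm below the ledge), lip 3 mm high and thick on both x sides and the +y end; -y end open. Handle across the middle: 8 mm posts at x = +-46 mm carry a wooden bar along x, 106 mm long, 16 mm thick (y), 42 to 62 mm above the origin. The block passes under it.
- deck_centre (a point): Centre of the pan's deck, 8 mm above the pan's origin, straight under the handle bar; axes as the pan's.
- block: Loose clear, whitish acrylic block lying flat, 55 mm (x) by 75 mm (y) by 14 mm high, about 70 g; origin at the centre of its underside. At the start it lies on the ledge, its long (y) axis within 0.3 rad of the station's y; it goes onto the pan with its long axis along the pan's y.
- loop_stand: Bystander: small black stand with white wire loops, 72 x 50 x 88 mm, origin at the centre of its underside.
- tape_roll: Bystander: roll of tape lying flat, 56 mm across and 13 mm high, origin at the centre of its underside.
- cup_hemisphere: Bystander: polished metal hemisphere lying on its side, 117 x 120 x 114 mm, origin at the centre of its underside.
There are look-alikes about, which are no part of the job. What is shaped like the block but turquoise is not meant. Leave any turquoise look-alike of the pan alone.

How it is judged:
On the way:
1. the block lies square and centred on the pan, let go, while the pan still stands in the station (horizontal distance between block and deck_centre below 0.02 m and angle between the y axis of block and the y axis of pan, either way round below 0.2 rad and z of block in the frame of deck_centre below 0.002 m and contact force between block and pan above 0.2 N and contact force between block and the fingers below 0.1 N and z of pan in the frame of station below 0.009 m), for 0.2 s.
At the end, for the whole second after the job is handed in: The pan is held by its handle 6 to 16 cm above its place, centre within 13 cm of the station origin, off the station, level within 0.1 rad and still (0.02 m/s, 0.1 rad/s); the block lies on its deck within 25 mm of the centre and 0.25 rad of square, touched by nothing else (z of pan in the frame of station between 0.066 and 0.166 m and horizontal distance between pan and station below 0.13 m and angle between pan's own z axis and vertical below 0.1 rad and linear speed of pan below 0.02 m/s and angular speed of pan below 0.1 rad/s and contact force between pan and the fingers above 1 N and contact force between pan and station below 0.05 N and horizontal distance between block and deck_centre below 0.025 m and angle between the y axis of block and the y axis of pan, either way round below 0.25 rad and z of block in the frame of deck_centre below 0.003 m and contact force between block and pan above 0.2 N and contact force between block and the arm below 0.1 N and contact force between block and the fingers below 0.1 N); the arm keeps its last pose, push and grip.
It fails at once if the block is lifted off instead of slid (more than 15 mm above the deck's level) (z of block in the frame of deck_centre above 0.015 m).
It fails at once if the block falls off the ledge or the pan (z of block in the frame of deck_centre below -0.01 m).
It fails at once if a bystander is moved more than 30 mm (distance of any of loop_stand, tape_roll, cup_hemisphere from where it was at the start of the episode above 0.03 m).
It also fails if it takes over 54 s, if anything falls off the work surface, if the arm or the gripper's body presses on something with over 40 N, if the wrist force passes 120 N, or if a joint passes its speed limit or range.

## Robot

A 6-joint arm with a two-finger parallel gripper is mounted at the origin on a cart in front of the work surface, level with it; the furniture and walls round the work are solid. World frame = base frame: x ahead of the robot, y to its left, z up, the work surface at z = 0. Lengths are in m, angles in rad, forces in N, time in s.
With the tool pointing down it reaches from about 0.3 to 0.875 m from the base axis. Payload 6.4 kg.
Tool frame: the origin (TCP) lies between the finger pads; the fingertips stand 19 mm ahead of it and the grasp point (between the pads) is the TCP (ctrl.nose_length is the distance from the TCP to the fingertips, in m); z points along the fingers, y is the line along which they close (so a half turn about z gives the same grasp; the last joint's range is limited). The gripper opens to 88 mm and grips with 3 to 60 N. Pads are 18 mm wide; open, the fingers measure 123 mm over their backs; the gripper's body (75 mm by 187 mm) begins 45 mm behind the grasp point.
Start: joints at [0.978, 0.181, 1.607, -0, 1.354, -0.206], TCP at [0.217, 0.533, 0.258] pointing down, gripper open.
Joint ranges: [-2.99, 2.99], [-0.89, 2.07], [0.3, 2.58], [-1.14, 4.28], [0, 2.63], [-3.12, 3.12]. Speed limits (rad/s): [2.57, 2.57, 3.01, 3.14, 3.14, 3.14].

## Interface

Orientations are given as a unit quaternion [x, y, z, w].
In Python, from cell import ctrl, cams gives the robot as it stands. The module is installed in compiled form; this text tells all that it offers.
- The arm moves only by the tool apply_moves, never from a script. Its argument "moves" is a list of rows, each a list of 7 numbers: the opening, from 0 (shut) to 1 (fully open), then the shift along the world's x, y, z in cm, then the turn, a rotation vector about the world's x, y, z in units of 6 degrees (1.0 is 6 degrees). In form: [[grip, dx, dy, dz, wx, wy, wz], ...]. A call has 1 to 20 rows; each row shifts and turns the commanded pose from where the row before left it; what a row does not reach is not made up. A row lasts 1/8 s, in which the tool goes at most 62.5 mm and 10.7 degrees, less where a joint would pass 70% of its speed; a pose out of reach is approached as far as the arm can. A call is refused whole if a number of a shift passes 6.25 or a number of a turn 1, either way. A call with a gripper value outside its range is refused whole. The fingers move at their own pace and stop on an object; "force" is the grip in N (left out, the last holds). Time passes only in rows, so rows that do not move let the fingers close. It gives the time, the measured TCP pose, the force, the opening and the grip force at its end, in the units of the state.
- ctrl.read_state(): the state, without advancing time (a new reading comes with each control period).
- cams.camera(name): name is "scene" or "top" or "wrist"; returns a dict with "img" (480x640x3 uint8, red, green, blue), "depth" (480x640 float32, m along the optical axis (not along the pixel's ray), 0 where there is no reading), "K" (3x3 intrinsics, pixels), "D" ([k1, k2, p1, p2, k3] as OpenCV has them; the pictures are not rectified), "R" (3x3) and "t" (3): a world point X has camera coordinates R X + t. Camera axes: x right, y down, z forward; pixel columns grow to the right and rows downward; lengths in m; the calibration is good to about 2 mm. A picture is of the moment at which its call begins.
- ctrl.sign_off(): hands the job in; it is judged then, once.
The state is a dict: "t": time; "joints": joint angles; "dq": joint speeds; "tau": joint torques, N m; "position": TCP position; "tool_rot": TCP orientation; "force": force on the tool from outside, world axes, zero at the start; "moment": the same for the moment, N m; "opening": finger opening in m; "grasp_force": force on a finger pad.
Only numpy, scipy, OpenCV 4.12 (cv2) and the standard library are available. Lean on these libraries where they do the work, as an engineer would, in place of code of your own. Each camera call takes 0.05 s, during which the arm holds its last target. There are 200 camera calls.

## Working session

There is one attempt and no reset: what is moved stays moved. The work goes in short steps, Python scripts to look and compute and a tool call to move; the robot and the scene stay as the last step left them, time stands still between calls to the robot, and variables do not carry over. Pictures are saved under pics/ and viewed, at most 10 in all, crops included, and the job is handed in when it is done.

Besides the shell and the picture viewer there is one more tool, called after ">>>" by a JSON object that holds its "op" and its "data", one argument or row to a line. apply_moves: Moves the arm, as the interface text tells. Its arguments: {"type":"object","properties":{"moves":{"type":"array"},"force":{"type":"number"}},"required":["moves"]}

```bash
mkdir -p pics; cat > h.py <<'E'
import numpy as np, cv2
from cell import ctrl, cams
def pts(c):
    h,w=c["depth"].shape; u,v=np.meshgrid(np.arange(w),np.arange(h))
    n=cv2.undistortPoints(np.stack([u,v],-1).reshape(-1,1,2).astype(np.float32),c["K"],c["D"]).reshape(h,w,2)
    d=c["depth"][...,None]; P=np.concatenate([n*d,d],-1)
    return (P-c["t"])@c["R"]
def ray(c,uv,z):
    n=cv2.undistortPoints(np.array(uv,np.float32).reshape(-1,1,2),c["K"],c["D"]).reshape(-1,2)
    d=np.c_[n,np.ones(len(n))]@c["R"]; o=-c["R"].T@c["t"]
    return o+d*((z-o[2])/d[:,2])[:,None]
E
python3 - <<'E'
from h import *
import pickle
for n in("scene","top"):
    c=cams.camera(n); pickle.dump(c,open(n+".pkl","wb")); cv2.imwrite(f"pics/{n}0.png",c["img"][...,::-1])
    print(n,-c["R"].T@c["t"],c["R"][2])
print(ctrl.read_state())
E
```

```text
scene [-0.27137463  0.91692629  0.57374773] [ 0.70250181 -0.53950403 -0.46414073]
top [0.37293754 0.32208117 1.13161711] [ 0.13676802 -0.01701058 -0.99045704]
{'t': 0.1, 'joints': array([ 9.77695773e-01,  1.81475022e-01,  1.60786787e+00,  1.04916379e-05,
        1.35384750e+00, -2.06283254e-01]), 'dq': array([ 0.00035218, -0.00112516, -0.00044609, -0.00023843,  0.00195335,
       -0.000154  ]), 'tau': array([ 7.19103882e-04, -4.34816873e+01, -3.42694616e+01,  7.03969295e-02,
        3.40026326e-02, -5.25705866e-05]), 'position': array([0.21662988, 0.53214626, 0.25691498]), 'tool_rot': array([ 1.92206151e-01,  9.81354247e-01, -7.33911430e-04, -3.15586472e-04]), 'force': array([-0.55644366,  0.12429105, -0.33541137]), 'moment': array([-0.00382827,  0.02274026,  0.02166734]), 'grasp_force': 0.0, 'opening': 0.08831952281394506}
```

View pics/top0.png

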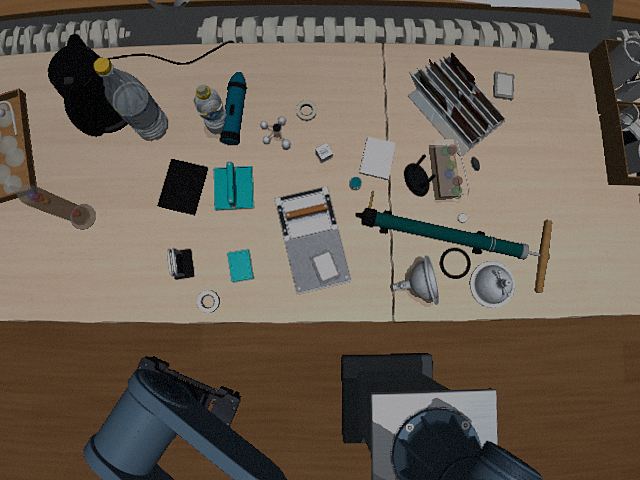

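View pics/scene0.png

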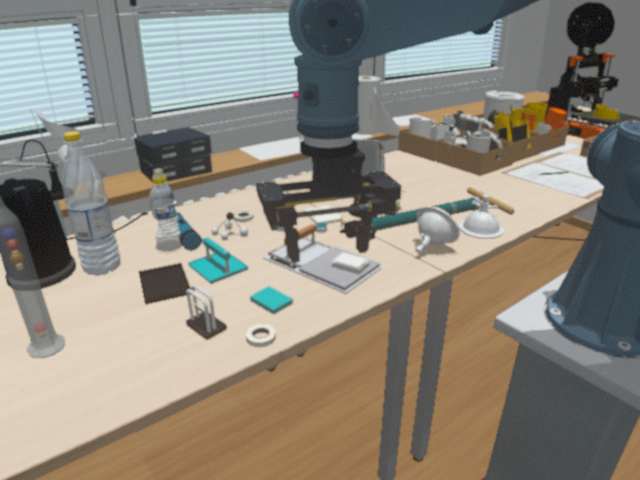

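The top view shows the station around (312,240), with the block at about (326,266) on its ledge and the wooden bar at about (306,211). The turquoise look-alikes are on the left. The scene view shows the gripper above and in front of the station, and the block on the ledge at (350,261). I'll measure these next.

```bash
python3 - <<'E'
from h import *
import pickle
c=pickle.load(open("top.pkl","rb")); im=c["img"]
P=pts(c); x0,y0,x1,y1=265,175,365,305
cr=cv2.resize(im[y0:y1,x0:x1],None,fx=4.5,fy=4.5,interpolation=cv2.INTER_CUBIC)
cv2.imwrite("pics/crop.png",cr[...,::-1])
hsv=cv2.cvtColor(im,cv2.COLOR_RGB2HSV)
roi=np.zeros(im.shape[:2],bool); roi[y0:y1,x0:x1]=1
def rect(m,z,name,thr=60):
    m=(m&roi).astype(np.uint8)
    for k in sorted(cv2.findContours(m,cv2.RETR_EXTERNAL,cv2.CHAIN_APPROX_NONE)[0],key=cv2.contourArea)[::-1][:2]:
        if cv2.contourArea(k)<thr: continue
        r=cv2.minAreaRect(k); w=ray(c,cv2.boxPoints(r),z)[:,:2]
        w2=cv2.minAreaRect(ray(c,k.reshape(-1,2),z)[:,:2].astype(np.float32)*1000)
        print(name,"px",np.round(r[0]),"world mm",np.round(w2[0],1),np.round(w2[1],1),round(w2[2],1)); 
for p in [(326,266),(305,255),(306,211),(300,225),(290,200)]: print(p,im[p[1],p[0]],hsv[p[1],p[0]],P[p[1],p[0]].round(4))
g=im.min(-1); s=hsv[...,1]
rect((g>185)&(s<40),.030,"block")
rect((g>100)&(g<185)&(s<40),.016,"ledge")
rect((hsv[...,0]<18)&(s>90),.068,"bar")
E
```

```text
(326, 266) [161 161 161] [  0   0 161] [0.463  0.2691 0.0309]
(305, 255) [116 116 123] [120  15 123] [0.4921 0.3203 0.0158]
(306, 211) [120  76  45] [ 12 159 120] [0.5934 0.3173 0.0659]
(300, 225) [168 168 168] [  0   0 168] [0.5685 0.3324 0.0131]
(290, 200) [120 123 124] [ 98   8 124] [0.6331 0.3575 0.0133]
ledge px [312. 240.] world mm [531.  302.6] [252.6 144.6] 12.9
ledge px [344. 301.] world mm [377.4 226.1] [101.3  14.8] 89.4
bar px [307. 211.] world mm [593.9 315.3] [ 16.2 104.7] 13.1
```

View pics/crop.png

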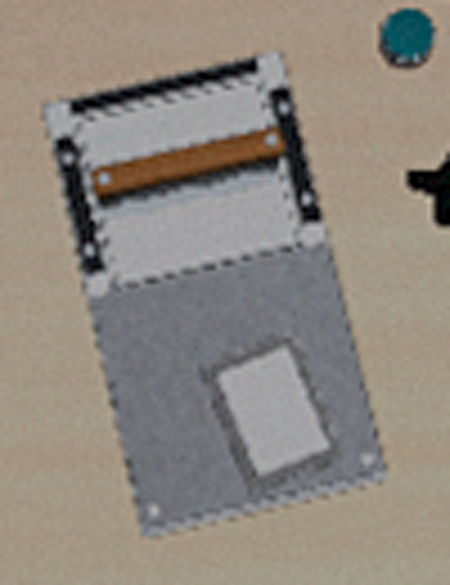

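The crop shows the station with its bay end pointing up and slightly left. The block is a light rectangle, offset to the right of the centreline and turned about 10° more than the station. Next I'll segment it with a threshold between ledge and block brightness.

```bash
cat >> h.py <<'E'
YAW=np.deg2rad(13.0); EY=np.array([np.cos(YAW),np.sin(YAW)]); EX=np.array([EY[1],-EY[0]])
PAN=np.array([593.9,315.3])
def st(p): d=np.array(p)-PAN; return np.round([d@EX,d@EY],1)   # mm in pan frame
def block(c,lo,hi,thr,z):
    im=c["img"]; m=((im.min(-1)>thr)&(np.ptp(im.astype(int),-1)<25)); r=np.zeros_like(m); r[lo[1]:hi[1],lo[0]:hi[0]]=1
    k=max(cv2.findContours((m&r).astype(np.uint8),cv2.RETR_EXTERNAL,cv2.CHAIN_APPROX_NONE)[0],key=cv2.contourArea)
    w=cv2.minAreaRect(ray(c,k.reshape(-1,2),z)[:,:2].astype(np.float32)*1000)
    print("block",np.round(w[0],1),np.round(w[1],1),round(w[2],1),"pan frame",st(w[0])); return w
E
python3 - <<'E'
from h import *
import pickle
c=pickle.load(open("top.pkl","rb"))
for t in(135,145): block(c,(300,245),(345,288),t,.030)
P=pts(c); Q=P[175:305,265:365].reshape(-1,3)
q=Q[(Q[:,2]>.027)&(Q[:,2]<.034)&(Q[:,0]<.52)]; print(len(q),cv2.minAreaRect((q[:,:2]*1000).astype(np.float32)))
q=Q[(Q[:,2]>.06)]; print(len(q),cv2.minAreaRect((q[:,:2]*1000).astype(np.float32)))
m=P[...,2]>.01; q=Q[(Q[:,2]>.010)&(Q[:,2]<.02)]; print(cv2.minAreaRect((q[:,:2]*1000).astype(np.float32)))
print(st((531,302.6)))
E
```

```text
block [463.5 271.4] [59.8 41.5] 21.2 pan frame [  13.4 -136.9]
block [463.1 270.9] [58.7 40.6] 21.8 pan frame [  13.8 -137.4]
602 ((462.1679992675781, 271.8428039550781), (74.55572509765625, 55.17150115966797), 21.552778244018555)
338 ((502.2240905761719, 339.68450927734375), (96.13784790039062, 242.60470581054688), 76.13644409179688)
((541.1129150390625, 270.8911437988281), (252.92527770996094, 256.7325439453125), 15.612220764160156)
[ -1.8 -64.1]
```

The block's centre is at (462, 272) mm, with its long axis at 21.6°. I'll move above its rear half with the closing axis across it.

>>> {"op": "apply_moves", "data": {
  "moves": [
    [1, 2.8, -3.36, -1, 0, 0, 0.91],
    [1, 2.8, -3.36, -1, 0, 0, 0.91],
    [1, 2.8, -3.36, -1, 0, 0, 0.91],
    [1, 2.8, -3.36, -1, 0, 0, 0.91],
    [1, 2.8, -3.36, -1, 0, 0, 0.91],
    [1, 2.8, -3.36, -1, 0, 0, 0.91],
    [1, 2.8, -3.36, -1, 0, 0, 0.91],
    [1, 2.8, -3.36, -1, 0, 0, 0.91],
    [1, 0, 0, -3.5, 0, 0, 0],
    [1, 0, 0, -3.5, 0, 0, 0],
    [1, 0, 0, -3.0, 0, 0, 0],
    [1, 0, 0, 0, 0, 0, 0],
    [1, 0, 0, 0, 0, 0, 0]
  ],
  "force": 8
}}

```text
t: 1.72
position: [0.4414, 0.2639, 0.0785]
tool_rot: [-0.187, 0.982, 0.0, 0.0]
force: [0.1, 0.3, 0.1]
opening: 0.0883
grasp_force: 0.0
```

```bash
python3 - <<'E'
from h import *
from scipy.spatial.transform import Rotation as Ro
s=ctrl.read_state(); print(s["t"],s["position"].round(4),Ro.from_quat(s["tool_rot"]).as_matrix()[:,1].round(3),Ro.from_quat(s["tool_rot"]).as_matrix()[:,2].round(3))
c=cams.camera("wrist"); cv2.imwrite("pics/w1.png",c["img"][...,::-1])
E
```

```text
1.725 [0.4414 0.2639 0.0785] [-0.367  0.93  -0.   ] [ 0.001  0.    -1.   ]
```

View pics/w1.png

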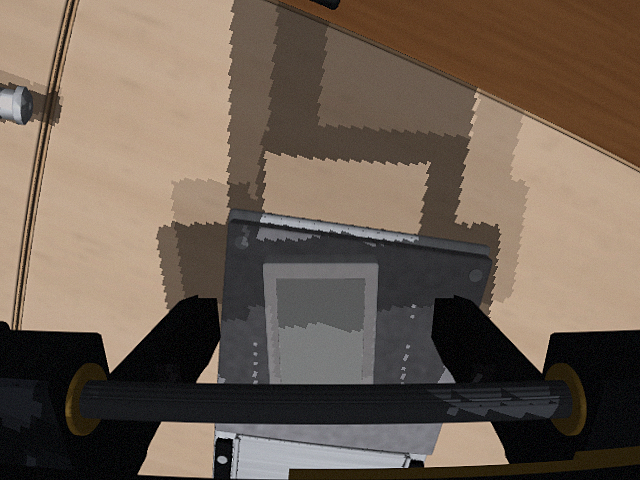

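In the wrist view the block (columns 264–378, rear edge at row 263) sits centred between the open fingers (220–432). I'll descend and close gently.

>>> {"op": "apply_moves", "data": {
  "moves": [
    [1, -0.1, 0, -2.0, 0, 0, 0],
    [1, 0, 0, -2.0, 0, 0, 0],
    [1, 0, 0, 0, 0, 0, 0],
    [0.6, 0, 0, 0, 0, 0, 0],
    [0.5, 0, 0, 0, 0, 0, 0],
    [0.5, 0, 0, 0, 0, 0, 0],
    [0.5, 0, 0, 0, 0, 0, 0],
    [0.5, 0, 0, 0, 0, 0, 0]
  ],
  "force": 6
}}

```text
t: 2.78
position: [0.4403, 0.2638, 0.0382]
tool_rot: [-0.187, 0.982, -0.0, 0.0]
force: [0.2, -0.3, 5.1]
opening: 0.0552
grasp_force: 6.0
```

>>> {"op": "apply_moves", "data": {
  "moves": [
    [0.5, 0, 0, 0.1, 0, 0, 0],
    [0.5, 0.5, 0.25, 0, 0, 0, -0.2],
    [0.5, 0.9, 0.4, 0, 0, 0, -0.2],
    [0.5, 0.9, 0.4, 0, 0, 0, -0.2],
    [0.5, 0.9, 0.4, 0, 0, 0, -0.2],
    [0.5, 0.9, 0.4, 0, 0, 0, -0.2],
    [0.5, 0.9, 0.4, 0, 0, 0, -0.2],
    [0.5, 0.9, 0.4, 0, 0, 0, -0.2],
    [0.5, 0.9, 0.3, 0, 0, 0, 0],
    [0.5, 0.9, 0.25, 0, 0, 0, 0],
    [0.5, 0.9, 0.2, 0, 0, 0, 0],
    [0.5, 0.9, 0.2, 0, 0, 0, 0],
    [0.5, 0, 0, 0, 0, 0, 0]
  ]
}}

```text
t: 4.4
position: [0.5357, 0.2998, 0.0388]
tool_rot: [-0.114, 0.993, 0.0, 0.0]
force: [-0.6, 0.3, -1.4]
opening: 0.0556
grasp_force: 6.0
```

```bash
python3 - <<'E'
from h import *
s=ctrl.read_state(); print(s["t"],s["position"].round(4),s["opening"],st(s["position"][:2]*1000))
c=cams.camera("scene"); cv2.imwrite("pics/s2.png",cv2.resize(c["img"][190:310,240:420,::-1],None,fx=4,fy=4,interpolation=cv2.INTER_CUBIC))
E
```

```text
4.4 [0.5357 0.2998 0.0388] 0.05562486898739052 [  2.  -60.2]
```

View pics/s2.png

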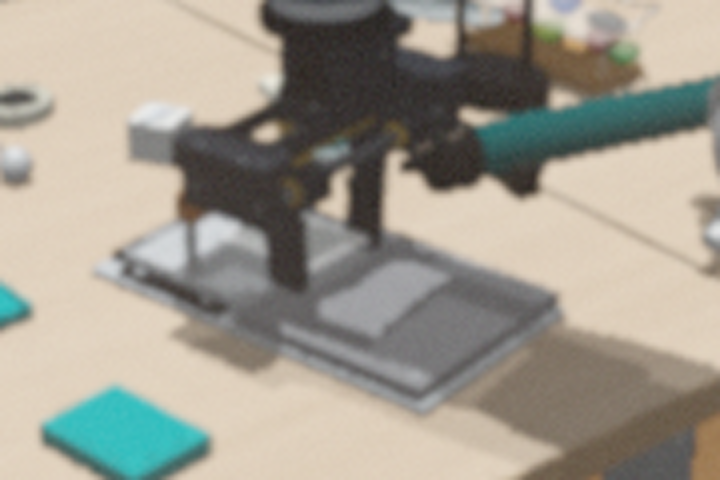

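The scene crop shows the fingers at (290,280) and (370,240) holding the block at the bay edge. The light patch at (380,295) looks like a gap in the gripper's shadow, since the opening of 55.6 mm at 6 N confirms the grip. I'll slide on.

>>> {"op": "apply_moves", "data": {
  "moves": [
    [0.5, 0.6, 0.2, 0, 0, 0, 0],
    [0.5, 0.6, 0.2, 0, 0, 0, 0],
    [0.5, 0.6, 0.2, 0, 0, 0, 0],
    [0.5, 0.6, 0.2, 0, 0, 0, 0],
    [0.5, 0.5, 0.1, 0, 0, 0, 0],
    [0.5, 0.4, 0.1, 0, 0, 0, 0],
    [0.5, 0, 0, 0, 0, 0, 0],
    [0.5, 0, 0, 0, 0, 0, 0]
  ]
}}

```text
t: 5.45
position: [0.5677, 0.3097, 0.0386]
tool_rot: [-0.114, 0.993, -0.0, -0.0]
force: [-0.1, -0.2, -1.2]
opening: 0.0552
grasp_force: 6.0
```

```bash
python3 - <<'E'
from h import *
s=ctrl.read_state(); print(s["t"],s["position"].round(4),s["opening"],st(s["position"][:2]*1000),s["force"])
c=cams.camera("wrist"); cv2.imwrite("pics/w3.png",c["img"][...,::-1])
E
```

```text
5.45 [0.5677 0.3097 0.0386] 0.055229785582515664 [ -0.4 -26.8] [-0.08913127 -0.19546688 -1.24470789]
```

View pics/w3.png

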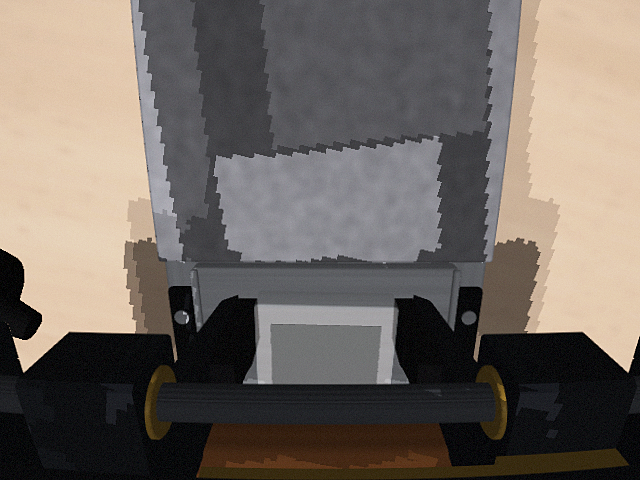

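The wrist view shows the block (columns 257–397, rear edge at row 297) held between the pan lips (195–458), laterally centred. I'll check its depth by rays, then lower and release.

>>> {"op": "apply_moves", "data": {
  "moves": [
    [0.5, 0, 0, -0.1, 0, 0, 0],
    [0.7, 0, 0, 0, 0, 0, 0],
    [0.75, 0, 0, 0, 0, 0, 0],
    [0.75, 0, 0, 0, 0, 0, 0],
    [0.75, 0, 0, 0, 0, 0, 0]
  ]
}}

```text
t: 6.12
position: [0.568, 0.3098, 0.0378]
tool_rot: [-0.114, 0.993, 0.0, 0.0]
force: [0.9, -0.6, 0.2]
opening: 0.0656
grasp_force: 0.0
```

```bash
python3 - <<'E'
from h import *
s=ctrl.read_state(); print(s["t"],s["position"].round(4),s["opening"],st(s["position"][:2]*1000))
c=cams.camera("wrist"); g=cv2.cvtColor(c["img"],cv2.COLOR_RGB2GRAY); print(g[250:345:2,327])
P=pts(c)
for v in range(254,340,4): print(v,(P[v,327]*1000).round(1),st(P[v,327,:2]*1000))
u=[270,300,340,380]; 
for x in u:
  col=P[250:380,x]; i=np.where((col[:,2]>.0245)&(col[:,2]<.034))[0]; print(x,250+i[0],st(col[i[0],:2]*1000),col[i[0]])
E
```

```text
6.125 [0.568  0.3098 0.0378] 0.06558892633863973 [ -0.4 -26.5]
[134 131 138 154  58  62  77  56  59  72  92  95  90  92  97  96  94  88
  93  89  85  86  91  93  90  94 103 156 161 159 165 160 159 161 159 163
 108 106 114 110 111 112 114 111 112 110 108 114]
254 [541.  303.7  16.8] [ -0.6 -54.1]
258 [543.3 304.2  15.1] [ -0.6 -51.8]
262 [548.  305.4   6.8] [ -0.7 -47. ]
266 [547.9 305.3  11.6] [ -0.6 -47.1]
270 [548.9 305.6  13.4] [ -0.6 -46. ]
274 [550.  305.8  15. ] [ -0.6 -44.9]
278 [552.3 306.4  13.3] [ -0.7 -42.5]
282 [553.8 306.7  14. ] [ -0.7 -41. ]
286 [555.6 307.1  13.9] [ -0.7 -39.2]
290 [556.9 307.4  14.8] [ -0.7 -37.8]
294 [556.1 307.2  20.4] [ -0.6 -38.7]
298 [556.3 307.3  23.4] [ -0.6 -38.4]
302 [556.7 307.3  26.1] [ -0.6 -38. ]
306 [557.7 307.6  27.4] [ -0.6 -37. ]
310 [559.6 308.   27. ] [ -0.6 -35.1]
314 [561.1 308.4  27.3] [ -0.6 -33.5]
318 [562.1 308.6  28.4] [ -0.6 -32.5]
322 [564.1 309.1  27.9] [ -0.6 -30.4]
326 [566.1 309.5  27.4] [ -0.6 -28.4]
330 [567.  309.8  28.7] [ -0.6 -27.4]
334 [568.4 310.1  29.3] [ -0.7 -26.1]
338 [571.1 310.7  27.7] [ -0.7 -23.3]
270 298 [ 21.3 -38.9] [0.56081205 0.28583134 0.02450353]
300 299 [  9.7 -38.9] [0.55818635 0.29711291 0.02529878]
340 300 [ -5.6 -38.6] [0.55507589 0.31206692 0.02540229]
380 301 [-20.9 -38.2] [0.55197517 0.32705212 0.02555959]
```

The block's rear edge is 38 mm behind the pan centre and its top is at 28 mm, so it is centred, flat and released. I'll go up, turn 90° and move over the bar.

>>> {"op": "apply_moves", "data": {
  "moves": [
    [0.75, 0, 0, 1.5, 0, 0, 0],
    [0.75, 0, 0, 3, 0, 0, 0],
    [0.75, 0, 0, 4, 0, 0, 0],
    [0.75, 0.16, 0.03, 0, 0, 0, -0.94],
    [0.75, 0.16, 0.03, 0, 0, 0, -0.94],
    [0.75, 0.16, 0.03, 0, 0, 0, -0.94],
    [0.75, 0.16, 0.03, 0, 0, 0, -0.94],
    [0.75, 0.16, 0.03, 0, 0, 0, -0.94],
    [0.75, 0.16, 0.03, 0, 0, 0, -0.94],
    [0.75, 0.16, 0.03, 0, 0, 0, -0.94],
    [0.75, 0.16, 0.03, 0, 0, 0, -0.94],
    [0.75, 0.16, 0.04, 0, 0, 0, -0.94],
    [0.75, 0.16, 0.04, 0, 0, 0, -0.94],
    [0.75, 0.16, 0.04, 0, 0, 0, -0.94],
    [0.75, 0.16, 0.04, 0, 0, 0, -0.94],
    [0.75, 0.16, 0.04, 0, 0, 0, -0.94],
    [0.75, 0.16, 0.04, 0, 0, 0, -0.94],
    [0.75, 0.16, 0.04, 0, 0, 0, -0.94],
    [0.75, 0.16, 0.04, 0, 0, 0, -0.94]
  ]
}}

```text
t: 8.55
position: [0.5939, 0.3155, 0.124]
tool_rot: [0.625, 0.781, 0.0, 0.0]
force: [-0.8, -1.0, 0.3]
opening: 0.0659
grasp_force: 0.0
```

```bash
python3 - <<'E'
from h import *
from scipy.spatial.transform import Rotation as Ro
s=ctrl.read_state(); y=Ro.from_quat(s["tool_rot"]).as_matrix()[:,1]
print(s["t"],s["position"].round(4),st(s["position"][:2]*1000),np.degrees(np.arctan2(y[1],y[0])),s["joints"].round(2))
c=cams.camera("wrist"); cv2.imwrite("pics/w4.png",c["img"][...,::-1])
E
```

```text
8.55 [0.5939 0.3155 0.124 ] [-0.2  0. ] 12.693442241534147 [ 0.31  0.52  1.44 -0.    1.18  0.09]
```

View pics/w4.png

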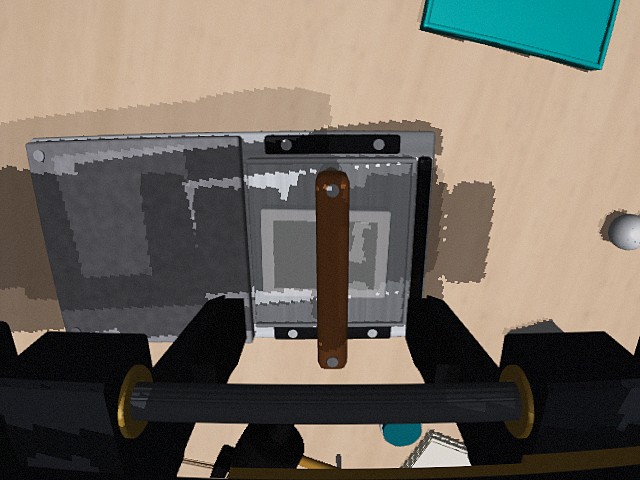

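The wrist view shows the block square on the pan (columns 261–391 against the pan's 247–415). The bar, at column 332, lies midway between the fingers. I'll descend and grip.

>>> {"op": "apply_moves", "data": {
  "moves": [
    [0.75, 0, 0, -2.5, 0, 0, 0],
    [0.75, 0, 0, -2.5, 0, 0, 0],
    [0.75, 0, 0, -1.7, 0, 0, 0],
    [0.75, 0, 0, 0, 0, 0, 0],
    [0.4, 0, 0, 0, 0, 0, 0],
    [0.2, 0, 0, 0, 0, 0, 0],
    [0.1, 0, 0, 0, 0, 0, 0],
    [0.1, 0, 0, 0, 0, 0, 0],
    [0.1, 0, 0, 0, 0, 0, 0],
    [0, 0, 0, 0, 0, 0, 0],
    [0, 0, 0, 0, 0, 0, 0]
  ],
  "force": 30
}}

```text
t: 9.98
position: [0.5942, 0.3155, 0.056]
tool_rot: [0.623, 0.782, 0.001, 0.0]
force: [4.9, 2.2, -1.0]
opening: 0.0151
grasp_force: 30.0
```

>>> {"op": "apply_moves", "data": {
  "moves": [
    [0, 0, 0, 0.2, 0, 0, 0],
    [0, 0, 0, 0.3, 0, 0, 0],
    [0, 0, 0, 0.5, 0, 0, 0],
    [0, 0, 0, 0.7, 0, 0, 0],
    [0, 0, 0, 0.8, 0, 0, 0],
    [0, 0, 0, 0.8, 0, 0, 0],
    [0, 0, 0, 0.8, 0, 0, 0],
    [0, 0, 0, 0.8, 0, 0, 0],
    [0, 0, 0, 0.8, 0, 0, 0],
    [0, 0, 0, 0.8, 0, 0, 0],
    [0, 0, 0, 0.8, 0, 0, 0],
    [0, 0, 0, 0.8, 0, 0, 0],
    [0, 0, 0, 0.7, 0, 0, 0],
    [0, 0, 0, 0.5, 0, 0, 0],
    [0, 0, 0, 0.4, 0, 0, 0],
    [0, 0, 0, 0.2, 0, 0, 0],
    [0, 0, 0, 0, 0, 0, 0],
    [0, 0, 0, 0, 0, 0, 0],
    [0, 0, 0, 0, 0, 0, 0],
    [0, 0, 0, 0, 0, 0, 0]
  ]
}}

```text
t: 12.48
position: [0.5934, 0.3153, 0.1546]
tool_rot: [0.623, 0.782, -0.0, -0.0]
force: [0.0, 0.2, -5.3]
opening: 0.0156
grasp_force: 30.0
```

```bash
python3 - <<'E'
from h import *
c=cams.camera("wrist"); d=cams.camera("scene")["img"][130:330,200:440]
cv2.imwrite("pics/w5.png",np.hstack([cv2.resize(c["img"],(400,300)),cv2.resize(d,(360,300))])[...,::-1])
s=ctrl.read_state(); print(s["t"],s["position"],s["force"],s["moment"],abs(s["dq"]).max())
E
```

```text
12.575 [0.5934384  0.3153314  0.15462253] [-0.31794415 -0.49370744 -4.52128413] [-0.0342272   0.0198573   0.00096397] 0.0018588657212137627
```

View pics/w5.png

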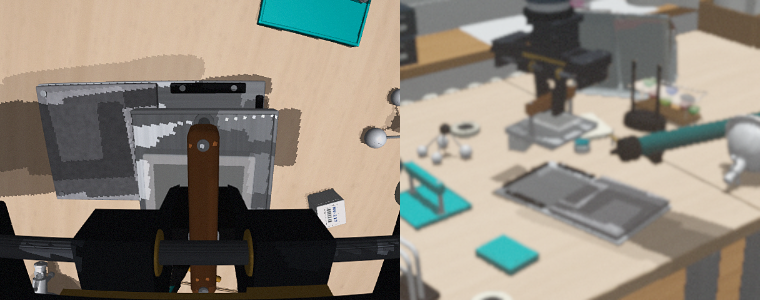

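Both views show the pan hanging level above the station, held by its bar at (202,200) in the wrist view, with the block square on its deck. Everything is still, so I'm handing in.

```bash
python3 -c "
from cell import ctrl
print(ctrl.sign_off())"
```

```text
the job is handed in; nothing more can be done
None
```

I slid the block onto the pan, centred and let go, then lifted the pan about 10 cm by its bar; it was level and still with the block on it when I handed in at about 12.6 s (no verdict came back).

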